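# Fit the sprung roller between the cups of the feed stand

## Task

Take the spring-loaded roller off its rest and fit it between the two end cups of the feed stand: press its thick sprung pin into the wide cup until the spring gives enough for the thin pin to drop in front of the narrow cup, then ease it back until the thin pin is fully home, and let go so that the spring alone holds the roller. Be gentle: feel for the cup and the spring, never load the stand with more than 25 N (the spring's stop is hard), and leave the reel, the loupe and the copper bar where they are.

Things in the scene. Friction and masses are not known exactly. Their poses are not given: they have to be found in the camera images.
- roller_center (a point): Centre of the loose roller: aluminium barrel 28 mm in diameter, 100 mm long, black bands at both ends, axis along its own y; about 0.18 kg. A thick sprung pin sticks out of the +y end, a thin solid pin out of the -y end; 144 mm long in all with the spring relaxed. It starts level in its rest, axis 40 mm above the bench. Grip the middle of the barrel across its diameter.
- sprung_tip (a point): Centre of the end face of the thick steel pin (12 mm diameter), which sticks out 30 mm when relaxed (80 mm from the barrel's centre along the roller's +y). It slides into the barrel against a spring, at most 15 mm: 3 N starts it, then 1 N more per mm (14 N at 11 mm, 18 N at the stop). The point moves with the pin.
- thin_tip (a point): Centre of the end face of the thin solid steel pin (8 mm diameter, sticks out 14 mm, fixed to the barrel), 64 mm from the barrel's centre along the roller's -y.
- rest: Fixed rest for the roller: dark base plate 70 x 110 x 8 mm with two aluminium V plates, 8 mm thick, 40 mm either side of the middle along its y, tops 39 mm above the bench. Origin: middle of the underside. The barrel lies in the Vs, along the rest's y.
- stand: Fixed feed stand: dark base plate 100 x 230 x 10 mm, long along its own y. On it an aluminium carriage with two uprights (tops 82 mm above the bench), a steel cup on the inner side of each. The carriage was clamped anywhere within 15 mm either way along the stand's y; where is not measured, so find the wide cup's floor by feel. Origin: middle of the underside.
- wide_side (a point): Point fixed to the stand, on the cups' common axis, 70 mm above the bench and 71.5 mm along the stand's +y: the centre of the wide cup's floor if the carriage were in the middle (it is off by up to 15 mm along y). Wide cup, for the thick pin: closed conical bore 16 mm wide at the floor, 22 mm at the rim, 10 mm deep, mouth towards -y. The thick pin goes in tilted 12 to 18 degrees, thin end up.
- narrow_side (a point): The same for the narrow cup's floor, 68.5 mm along the stand's -y (off by the same amount as the wide cup). Narrow cup, for the thin pin: closed conical bore 10 mm wide at the floor, 15 mm at the rim, 7 mm deep, mouth towards +y. Rims always 123 mm apart: the thin pin passes in front of its rim only with the spring pressed in over 11 mm; fitted, it stays 4 mm in (7 N).
- solder_spool: Bystander: reel of solder wire standing on its flange, 54 mm in diameter, 43 mm tall. Origin: middle of the underside.
- loupe: Bystander: small black eye loupe, 35 mm in diameter, 32 mm tall. Origin: middle of the underside.
- copper_bar: Bystander: flat copper bar 160 x 35 x 9 mm, long along its x. Origin: middle of the underside.
Things that resemble listed ones, but are neither listed nor needed, are in the scene too. Of the things like the part that bears roller_center, leave any that is brown or red; of the rest the larger one is meant.

How it is judged:
On the way:
1. the thick pin is pressed more than 9.5 mm into the roller against the stand (distance between sprung_tip and thin_tip below 0.1345 m and contact force between roller and stand above 5 N), for 0.1 s.
At the end, for the whole second after the job is handed in: The roller, let go and at rest, is held by its spring between the cups: the ends of both pins within 5 mm of the cups' axis in height and sideways, thick pin at the wide cup, thin pin at the narrow cup, 137 to 142.5 mm apart (140 mm when both are home) (distance between sprung_tip and thin_tip between 0.137 and 0.1425 m and height (world z) of sprung_tip between 0.065 and 0.075 m and x of sprung_tip in the frame of stand between -0.005 and 0.005 m and height (world z) of thin_tip between 0.065 and 0.075 m and x of thin_tip in the frame of stand between -0.005 and 0.005 m and y of sprung_tip in the frame of stand above 0.05 m and y of thin_tip in the frame of stand below -0.05 m and linear speed of roller below 0.02 m/s); the robot touches nothing.
It fails at once if the stand takes more than 25 N from the roller (contact force between roller and stand above 25 N).
It fails at once if the solder spool is pushed aside (distance of solder_spool from where it was at the start of the episode above 0.02 m).
It fails at once if the loupe is pushed aside (distance of loupe from where it was at the start of the episode above 0.02 m).
It fails at once if the copper bar is pushed aside (distance of copper_bar from where it was at the start of the episode above 0.02 m).
It also fails if it takes over 61 s, if anything falls off the work surface, if the arm or the gripper's body presses on something with over 40 N, if the wrist force passes 120 N, or if a joint passes its speed limit or range.

## Robot

A 6-joint arm with a two-finger parallel gripper is mounted at the origin on a cart in front of the work surface, level with it; the furniture and walls round the work are solid. World frame = base frame: x ahead of the robot, y to its left, z up, the work surface at z = 0. Lengths are in m, angles in rad, forces in N, time in s.
With the tool pointing down it reaches from about 0.3 to 0.825 m from the base axis. Payload 5.4 kg.
Tool frame: the origin (TCP) lies on the centre line of the jaws, within the pads' length; the fingertips stand 11 mm ahead of it and the grasp point (between the pads) lies 8 mm behind it (tips_ahead is the distance from the TCP to the fingertips, in m); z points along the fingers, x is the direction in which the jaws open and shut, and the axes are right-handed (so a half turn about z gives the same grasp; the last joint's range is limited). The gripper opens to 92 mm and grips with 3 to 60 N. Pads are 20 mm wide; open, the fingers measure 128 mm over their backs; the gripper's body (75 mm by 189 mm) begins 69 mm behind the grasp point.
Start: joints at [1.044, 0.158, 1.597, -0, 1.386, -0.21], TCP at [0.179, 0.546, 0.226] pointing down, gripper open.
Joint ranges: [-2.91, 2.91], [-0.94, 2.29], [0.18, 2.7], [-1.29, 4.43], [0.17, 2.64], [-3, 3]. Speed limits (rad/s): [2.57, 2.57, 3.14, 3.14, 3.14, 3.14].

## Interface

Orientations are given as a unit quaternion [w, x, y, z].
In Python, from cell import sense, capture, finish_job, spot_in, landmark_of, tips_ahead gives the robot as it stands.
- The arm moves only by the shell command python3 -m pendant 'ROWS' [FORCE]. ROWS is JSON, a list of rows, each a list of 3 entries, a list of its own where there are three numbers: the shift along the tool's x, y, z in m, then the turn, a rotation vector about the tool's x, y, z in degrees, then the opening in per cent of the stroke, from 0 (shut) to 100 (fully open). A call has 1 to 10 rows; each row is the pose to reach, as a shift and turn from the pose measured when the call began, along the tool's axes at that moment; what a row does not reach only later rows make up. A row lasts 1/8 s, in which the tool goes at most 62.5 mm and 10.7 degrees, less where a joint would pass 70% of its speed; a pose out of reach is approached as far as the arm can. A call with a gripper value outside its range is refused whole. The fingers move at their own pace and stop on an object; FORCE is the grip in N (left out, the last holds). Time passes only in rows, so rows that repeat a pose let the fingers close. It gives the time, the measured TCP pose, the force and the opening at its end, in the units of the state.
- sense(): the state, without advancing time (a new reading comes with each control period).
- capture(name): name is "scene" or "top" or "wrist"; returns a dict with "image" (480x640x3 uint8, blue, green, red), "range_z" (480x640 float32, m along the optical axis (not along the pixel's ray), 0 where there is no reading), "K" (3x3 intrinsics, pixels), "R" (3x3) and "t" (3): a world point X has camera coordinates R X + t. Camera axes: x right, y down, z forward; pixel columns grow to the right and rows downward; lengths in m; the calibration is good to about 2 mm. A picture is of the moment at which its call begins.
- finish_job(): hands the job in, once; it reports no verdict.
Trained networks look in the newest picture that a camera, given by its name, has taken for a name from the list of things; names that differ only in an ending like _2 or _b are one class to them, and where a whole thing is asked for, a point or a joint stands for the part that bears it (a point fixed in the world has none). Each returns a list of dicts, best first, with "p" (0 to 1); they miss things now and then, are a little off and sometimes report something else, mostly with a low value. They report only what shows in the picture. A call takes as long as a camera call. They do not tell look-alikes from the thing itself.
- spot_in(camera, label): "location" ([row, column] in pixels, amid what is visible of it).
- landmark_of(camera, label): "location" ([row, column] in pixels: a listed point, or the origin of a listed thing).
The state is a dict: "time": time; "q": joint angles; "joint_vel": joint speeds; "tau": joint torques, N m; "ee_pos": TCP position; "eef_rot": TCP orientation; "ft_force": force on the tool from outside, world axes, zero at the start; "ft_torque": the same for the moment, N m; "finger_gap": opening from 0.0 (shut) to 1.0 (fully open).
Only numpy, scipy, OpenCV 4.12 (cv2) and the standard library are available. Lean on these libraries where they do the work, as an engineer would, in place of code of your own. Each camera call takes 0.05 s, during which the arm holds its last target.

## Working session

There is one attempt and no reset: what is moved stays moved. The work goes in short steps, Python scripts to look and compute and a shell command to move; the robot and the scene stay as the last step left them, time stands still between calls to the robot, and variables do not carry over. Pictures are saved under pics/ and viewed, and the job is handed in when it is done.

```bash
ls; mkdir -p pics; cat > h.py <<'E'
import numpy as np, cv2
from scipy.spatial.transform import Rotation as Ro
from cell import sense, capture, finish_job, spot_in, landmark_of, tips_ahead
def w(c,px,d=None,z=None):
    r,k=px; K,R,t=c["K"],c["R"],c["t"]
    ray=np.linalg.inv(K)@np.array([k,r,1.0])
    if z is not None:
        o=-R.T@t; v=R.T@ray; return o+v*(z-o[2])/v[2]
    if d is None:
        a=c["range_z"][max(0,int(r)-1):int(r)+2,max(0,int(k)-1):int(k)+2]; d=np.median(a[a>0]) if (a>0).any() else np.nan
    return R.T@(ray*d-t)
def proj(c,X):
    p=c["K"]@(c["R"]@np.asarray(X)+c["t"]); return p[1]/p[2],p[0]/p[2]
E
cat > a.py <<'E'
from h import *
print(sense()["time"],sense()["ee_pos"],sense()["eef_rot"],tips_ahead)
for n in ["scene","top"]:
    c=capture(n); cv2.imwrite(f"pics/{n}0.png",c["image"])
    np.savez(f"{n}0.npz",**c)
    for l in ["roller_center","rest","stand","solder_spool","loupe","copper_bar"]:
        print(n,l,[(np.round(x["location"]).tolist(),round(x["p"],2),np.round(w(c,x["location"]),3).tolist()) for x in spot_in(n,l)])
    for l in ["roller_center","sprung_tip","thin_tip","stand","wide_side","narrow_side","rest"]:
        print(n,"LM",l,[(np.round(x["location"],1).tolist(),round(x["p"],2),np.round(w(c,x["location"]),3).tolist()) for x in landmark_of(n,l)])
E
python3 a.py
```

```text
pics
0.0 [0.17884942 0.54583647 0.22461521] [ 3.95515829e-04  8.09798737e-01  5.86706994e-01 -8.66975618e-04] 0.011
scene roller_center [([234.0, 267.0], 0.73, [0.444, 0.301, 0.052]), ([252.0, 194.0], 0.58, [0.319, 0.388, 0.014]), ([279.0, 227.0], 0.55, [0.312, 0.248, 0.019])]
scene rest []
scene stand [([292.0, 357.0], 0.6, [0.474, 0.06, 0.021])]
scene solder_spool []
scene loupe [([379.0, 396.0], 0.74, [0.357, -0.146, 0.025])]
scene copper_bar [([302.0, 265.0], 0.96, [0.331, 0.153, 0.01])]
scene LM roller_center [([214.1, 210.6], 0.97, [0.432, 0.513, 0.019]), ([232.2, 267.0], 0.62, [0.447, 0.305, 0.053]), ([278.0, 225.9], 0.57, [0.313, 0.255, 0.018])]
scene LM sprung_tip [([254.9, 209.4], 0.54, [0.339, 0.362, 0.011]), ([218.3, 246.3], 0.43, [0.502, 0.47, 0.004])]
scene LM thin_tip [([246.8, 270.9], 0.95, [0.435, 0.276, 0.035]), ([213.9, 191.4], 0.75, [0.414, 0.575, 0.001]), ([243.3, 175.0], 0.74, [0.087, -0.043, 0.302]), ([288.5, 235.2], 0.74, [0.313, 0.223, 0.011])]
scene LM stand [([295.1, 350.0], 0.67, [0.459, 0.062, 0.019])]
scene LM wide_side [([244.9, 322.4], 0.65, [0.566, 0.
[... 1010 characters left out ...]
 sprung_tip [([327.9, 263.3], 0.52, [0.321, 0.316, 0.012]), ([316.2, 244.4], 0.43, [0.347, 0.359, 0.002]), ([253.4, 402.8], 0.43, [0.477, 0.005, 0.018]), ([254.0, 203.6], 0.39, [0.488, 0.449, 0.0]), ([254.6, 221.1], 0.37, [0.485, 0.409, 0.003])]
top LM thin_tip [([293.0, 145.3], 0.83, [0.404, 0.58, 0.0]), ([277.1, 287.2], 0.8, [0.431, 0.262, -0.001]), ([339.9, 207.1], 0.67, [0.297, 0.443, 0.002]), ([330.2, 309.2], 0.58, [0.312, 0.216, 0.002])]
top LM stand [([254.2, 360.9], 0.83, [0.478, 0.097, 0.021])]
top LM wide_side [([257.3, 331.6], 0.63, [0.473, 0.162, 0.011])]
top LM narrow_side [([248.2, 399.5], 0.87, [0.489, 0.012, 0.018])]
top LM rest [([268.2, 258.9], 0.82, [0.453, 0.318, 0.054])]
```

View pics/top0.png

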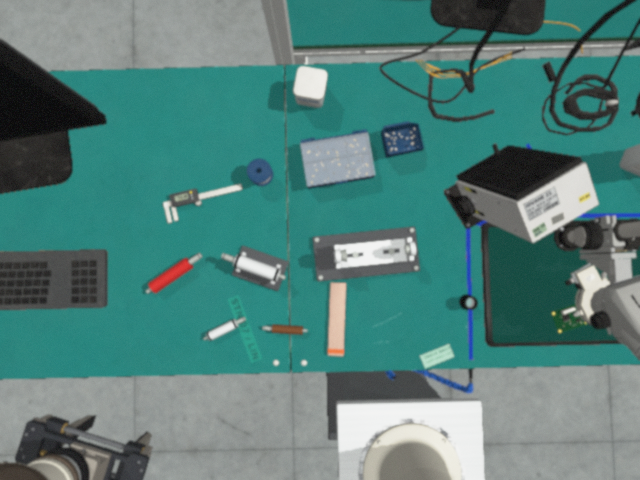

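View pics/scene0.png

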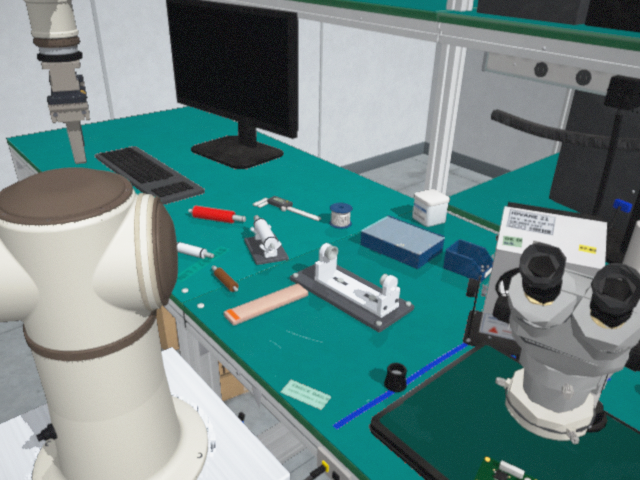

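```bash
python3 - <<'E'
import cv2
a=cv2.imread('pics/top0.png')[200:350,120:420]; cv2.imwrite('pics/crop_top.png',cv2.resize(a,None,fx=2.6,fy=2.6,interpolation=cv2.INTER_CUBIC))
a=cv2.imread('pics/scene0.png')[180:360,160:440]; cv2.imwrite('pics/crop_sc.png',cv2.resize(a,None,fx=2.8,fy=2.8,interpolation=cv2.INTER_CUBIC))
E
```

```text
(no output)
```

View pics/crop_top.png

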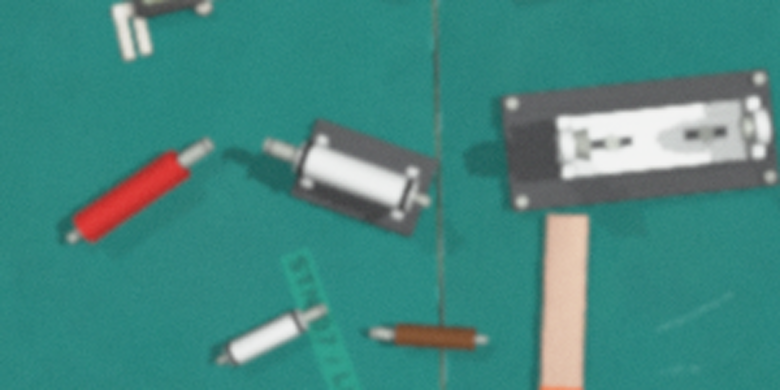

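View pics/crop_sc.png

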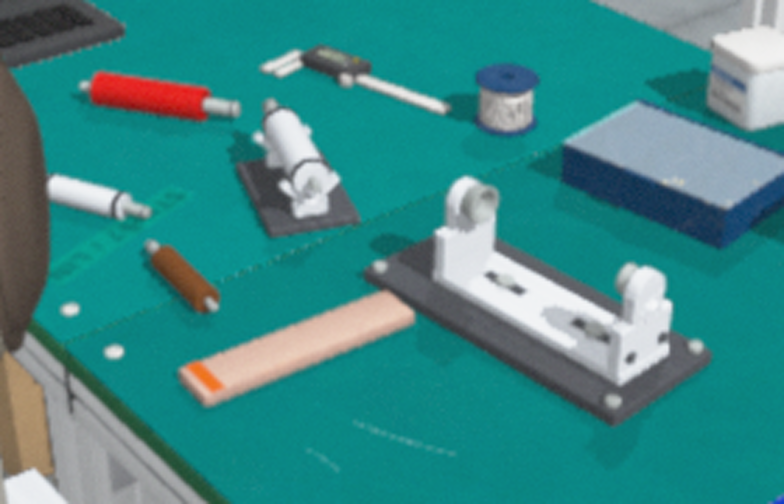

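Candidates for the roller, in the top picture (row, col):
- Red roller at (272,172): excluded by colour.
- Brown roller at (328,288): excluded by colour.
- Small white roller at (328,219): it lies loose and is smaller.
- Large white roller in the rest at (264,257): I choose this one. It is the larger of the non-red, non-brown ones.

The crop confirms black bands, with the thick pin pointing up-left, towards +y. The stand is at (253,365), with the carriage shifted to the right.

```bash
cat > b.py <<'E'
from h import *
c=dict(np.load('top0.npz'))
im=c["image"].astype(int); d=c["range_z"]
rr,cc=np.mgrid[0:480,0:640]
ray=np.stack([cc,rr,np.ones_like(cc)],-1)@np.linalg.inv(c["K"]).T
P=((ray*d[...,None])-c["t"])@c["R"]
print(np.round(w(c,(300,200)),3))
# stand base plate: dark grey px
hsv=cv2.cvtColor(c["image"],cv2.COLOR_BGR2HSV)
sub=np.zeros((480,640),bool); sub[225:285,308:428]=1
m=sub&((hsv[...,1]<60)|(P[...,2]>0.006)) 
m=cv2.morphologyEx(m.astype(np.uint8),cv2.MORPH_OPEN,np.ones((3,3)))
n,lab,st,_=cv2.connectedComponentsWithStats(m); k=1+st[1:,4].argmax(); m=lab==k
pts=np.array([w(c,(r,q),z=0.01)[:2] for r,q in zip(*np.nonzero(m&(P[...,2]<0.03)))])
rect=cv2.minAreaRect((pts*1000).astype(np.float32)); print("stand",rect)
# tall
t=sub&(P[...,2]>0.06); print("uprights",np.round(P[t][:,:3],3)[:60:3].tolist())
sub[:]=0; sub[235:300,215:300]=1
t=sub&(P[...,2]>0.043)&(P[...,2]<.07); q=P[t]; print("barrel n",len(q),q.mean(0)); u,s,v=np.linalg.svd(q-q.mean(0)); print(v[0],s)
pr=(q-q.mean(0))@v[0]; print(pr.min(),pr.max())
c=capture("wrist"); cv2.imwrite("pics/wrist0.png",c["image"]); R=c["R"];print("wristcam pos",-R.T@c["t"],R,c["K"])
E
python3 b.py
```

```text
[ 0.385  0.458 -0.   ]
stand ((479.73321533203125, 85.2822265625), (99.63142395019531, 229.5133819580078), 4.23359489440918)
uprights [[0.455, 0.183, 1.045], [0.455, 0.183, 1.045], [0.455, 0.183, 1.045], [0.501, -0.008, 0.07], [0.499, -0.003, 0.076], [0.499, -0.009, 0.076], [0.497, -0.002, 0.078], [0.497, -0.009, 0.076], [0.495, -0.0, 0.068], [0.495, -0.004, 0.081], [0.493, 0.01, 0.077], [0.493, 0.004, 0.078], [0.493, -0.002, 0.081], [0.492, -0.008, 0.081], [0.491, 0.008, 0.065], [0.491, 0.003, 0.075], [0.491, -0.002, 0.077], [0.49, -0.008, 0.081], [0.489, 0.008, 0.079], [0.489, 0.002, 0.075]]
barrel n 655 [0.45643468 0.32742101 0.05068825]
[-0.35654045 -0.93408939  0.01886597] [0.88215266 0.18722926 0.08935786]
-0.0762559862945874 0.06741868483261616
wristcam pos [0.11292508 0.56894798 0.38469396] [[ 0.31239337  0.94995163  0.00150925]
 [ 0.91963632 -0.30282154  0.25013626]
 [ 0.23807438 -0.07675295 -0.96820947]] [[349.74935639   0.         317.807981  ]
 [  0.         349.74935639 240.88343319]
 [  0.           0.           1.        ]]
```

View pics/wrist0.png

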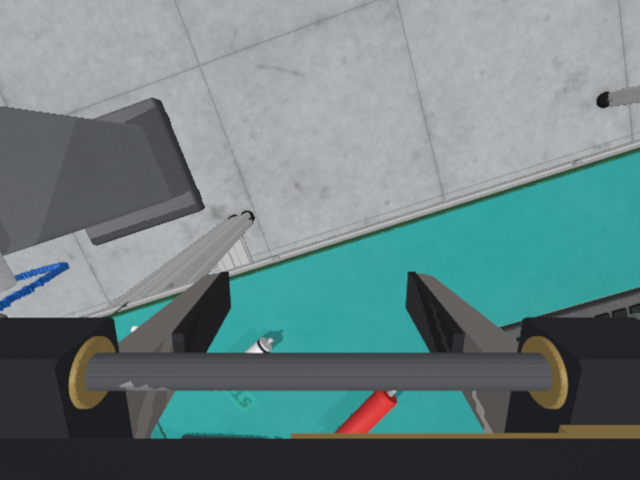

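```bash
python3 -m pendant '[[[-0.01,0.02,0.002],[0,0,8],60],[[-0.035,0.06,0.01],[0,0,18],60],[[-0.06,0.11,0.015],[0,0,28],60],[[-0.085,0.16,0.02],[0,0,38],60],[[-0.11,0.205,0.03],[0,0,48],60],[[-0.135,0.25,0.035],[0,0,58],60],[[-0.155,0.29,0.04],[0,0,68],60],[[-0.17,0.32,0.045],[0,0,78],60],[[-0.175,0.329,0.045],[0,0,87],60],[[-0.175,0.329,0.045],[0,0,92.7],60]]'
cat > cap.py <<'E'
import sys
from h import *
s=sense(); R=Ro.from_quat(np.roll(s["eef_rot"],-1)).as_matrix()
print(s["time"],np.round(s["ee_pos"],4),"x",np.round(R[:,0],4),"z",np.round(R[:,2],4),"F",np.round(s["ft_force"],2),"gap",round(s["finger_gap"],3))
for n in sys.argv[2:]:
    c=capture(n); f=f"{sys.argv[1]}_{n}"; cv2.imwrite(f"pics/{f}.png",c["image"]); np.savez(f+".npz",**c)
E
python3 cap.py w1 wrist
```

```text
time: 2.7
ee_pos: [0.438, 0.2767, 0.1806]
eef_rot: [0.0, 0.983, -0.184, 0.0]
ft_force: [0.7, -1.2, 0.1]
finger_gap: 0.601
2.7 [0.438  0.2767 0.1806] x [ 9.325e-01 -3.612e-01  1.000e-04] z [ 1.e-04 -1.e-04 -1.e+00] F [ 0.67 -1.19  0.14] gap 0.601
```

View pics/w1_wrist.png

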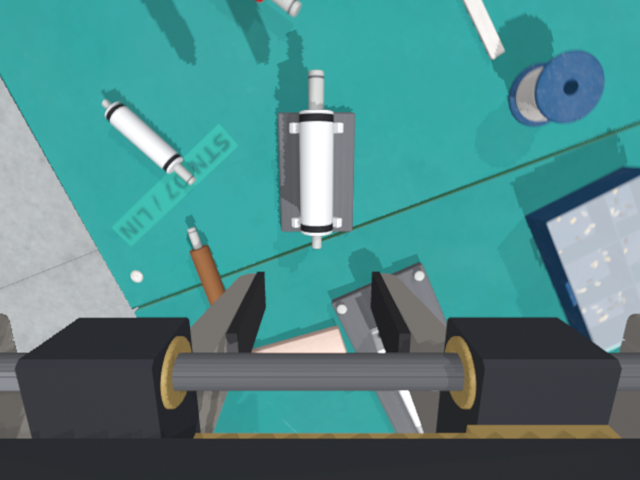

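The roller lies upright in the picture: thick tip at (70,316), thin tip at (247,317), barrel centre at about (172,317). The small white roller on the left is clearly smaller, so the choice holds.

```bash
python3 - <<'E'
from h import *
c=dict(np.load('w1_wrist.npz'))
im=c["image"]; hsv=cv2.cvtColor(im,cv2.COLOR_BGR2HSV); d=c["range_z"]
rr,cc=np.mgrid[0:480,0:640]
P=((np.stack([cc,rr,np.ones_like(cc)],-1)@np.linalg.inv(c["K"]).T*d[...,None])-c["t"])@c["R"]
sub=np.zeros((480,640),bool); sub[60:255,290:345]=1
for lo in (0.036,0.045):
    m=sub&(P[...,2]>lo); q=P[m]
    rc,_=np.nonzero(m); print(lo,rc.min(),rc.max())
for r in (75,85,95,120,140,160,180,200,220,232,240,246):
    k=np.nonzero(sub[r]&(P[r,:,2]>0.035))[0]
    if len(k): print(r,k.min(),k.max(),np.round(P[r,(k.min()+k.max())//2],4), np.round(w(c,(r,(k.min()+k.max())/2),z=0.04),4))
for px in [(70,316.5),(248,317)]: print(w(c,px,z=0.04))
E
```

```text
0.036 62 247
0.045 62 240
75 307 322 [0.4815 0.397  0.0463] [0.4823 0.398  0.04  ]
85 308 322 [0.4797 0.3903 0.0448] [0.48  0.391 0.04 ]
95 308 322 [0.477  0.3832 0.047 ] [0.4773 0.3841 0.04  ]
120 298 332 [0.4701 0.3654 0.0536] [0.4704 0.3665 0.04  ]
140 299 332 [0.4647 0.3515 0.0547] [0.4651 0.3518 0.04  ]
160 293 338 [0.4591 0.3373 0.0539] [0.4593 0.3368 0.04  ]
180 300 332 [0.4541 0.3223 0.0537] [0.4537 0.3213 0.04  ]
200 300 332 [0.4483 0.3073 0.0542] [0.4475 0.3055 0.04  ]
220 292 340 [0.4421 0.2914 0.0523] [0.4412 0.2892 0.04  ]
232 301 330 [0.4378 0.2826 0.0544] [0.4369 0.2794 0.04  ]
240 312 320 [0.4349 0.2732 0.0431] [0.4346 0.2725 0.04  ]
246 312 320 [0.433  0.2683 0.0439] [0.4326 0.2673 0.04  ]
[0.48506572 0.40077653 0.04      ]
[0.43279425 0.26530811 0.04      ]
```

```bash
python3 -m pendant '[[[-0.001,-0.03,0.03],[0,0,0],60],[[-0.001,-0.052,0.06],[0,0,0],60],[[-0.001,-0.052,0.09],[0,0,0],60],[[-0.001,-0.052,0.115],[0,0,0],60],[[-0.001,-0.052,0.135],[0,0,0],60],[[-0.001,-0.052,0.1485],[0,0,0],60],[[-0.001,-0.052,0.1485],[0,0,0],60],[[-0.001,-0.052,0.1485],[0,0,0],20],[[-0.001,-0.052,0.1485],[0,0,0],20],[[-0.001,-0.052,0.1485],[0,0,0],20]]' 50; python3 cap.py g1
```

```text
time: 4.0
ee_pos: [0.4555, 0.3264, 0.0327]
eef_rot: [-0.0, 0.983, -0.185, -0.0]
ft_force: [-3.8, 3.2, 5.4]
finger_gap: 0.294
4.0 [0.4555 0.3264 0.0327] x [ 9.318e-01 -3.630e-01 -6.000e-04] z [-2.e-04  9.e-04 -1.e+00] F [-3.77  3.18  5.42] gap 0.294
```

```bash
python3 - <<'E'
from h import *
for n in("top0","scene0"):
    c=dict(np.load(n+'.npz')); d=c["range_z"]
    rr,cc=np.mgrid[0:480,0:640]
    P=((np.stack([cc,rr,np.ones_like(cc)],-1)@np.linalg.inv(c["K"]).T*d[...,None])-c["t"])@c["R"]
    P=P[d>0]; m=(P[:,0]>.3)&(P[:,0]<.9)&(P[:,1]<.1)&(P[:,1]>-.4)&(P[:,2]>.1)
    H,_,_=np.histogram2d(P[m][:,0],P[m][:,1],bins=[np.arange(.3,.9,.05),np.arange(-.4,.1,.05)]); print(H.astype(int))
E
python3 -m pendant '[[[0,0,-0.005],[0,0,0],20],[[0,0,-0.02],[0,0,0],20],[[0,0,-0.05],[0,0,0],20],[[0,0,-0.10],[0,0,0],20]]' 50; python3 cap.py g2 wrist
```

```text
[[   0  770  142    0    0    0    0    0    0]
 [   0 1331  594    0    0    0    0    0    0]
 [ 302 1298   86    0    0    0    0    0    0]
 [ 395 1235    1   15   90    0    0    0    0]
 [ 101  774  257  652 1246    0    0    0    0]
 [   0   32  696  783 1035  751    0    0    0]
 [   0    0  311  847  726  341    0    0    0]
 [   0    0    4  359   86    0    0    0    0]
 [   0    0    0    0    0    0    0    0    0]
 [   0    0    0    0    0    0    0    0    0]
 [   0    0    0    0    0    0    0    0    0]
 [ 207  167    0    0  162  122    0    0    0]]
[[7114 2096  339    0    0    0    0    0    0]
 [1017  310   17    0    0    0    0    0    0]
 [  11    2   36    0    0    0    0    0    0]
 [ 481  154    0   63  202    0    0    0    0]
 [   0   49  463  889 1370    0    0    0    0]
 [   0   74 1115 1002  509   30    0    0    0]
 [   0    0  299  185    0    1    0    0    0]
 [   0    0    0    0    0    0    0    0    0]
 [   0    0    0    0    0    0    0    0    0]
 [   0    0    0    0    0    0    0    0    0]
 [   0    0    0    0    0    0    0    0    0]
 [   0    0    0    0  776 1993 1136 1029  928]]
time: 4.5
ee_pos: [0.4542, 0.3255, 0.1328]
eef_rot: [0.001, 0.983, -0.185, -0.002]
ft_force: [1.6, 0.5, -2.7]
finger_gap: 0.289
4.5 [0.4542 0.3255 0.1328] x [ 0.9317 -0.3631 -0.003 ] z [-3.5e-03 -7.0e-04 -1.0e+00] F [ 1.62  0.49 -2.7 ] gap 0.289
```

View pics/g2_wrist.png

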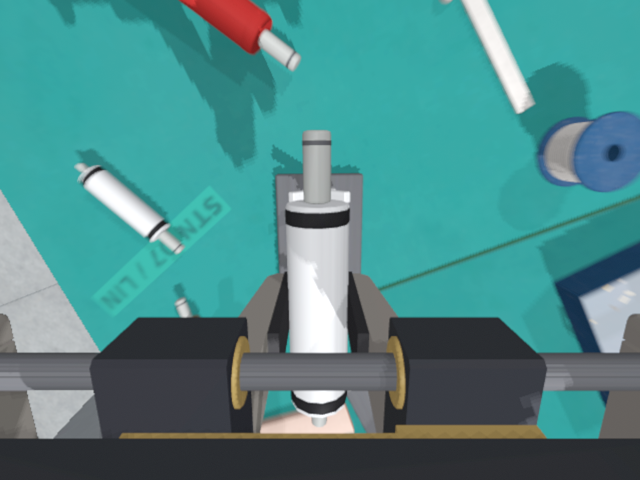

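```bash
python3 -m pendant '[[[0.01,0.02,-0.02],[0,0,-2],20],[[0.03,0.06,-0.05],[0,0,-5],20],[[0.055,0.11,-0.08],[0,0,-9],20],[[0.08,0.16,-0.1],[0,0,-13],20],[[0.105,0.21,-0.117],[0,0,-17],20],[[0.13,0.26,-0.117],[0,0,-21],20],[[0.15,0.295,-0.117],[0,0,-24],20],[[0.157,0.31,-0.117],[0,0,-25.5],20],[[0.157,0.31,-0.117],[0,0,-25.5],20]]' 50; python3 cap.py s1 wrist
```

```text
time: 5.68
ee_pos: [0.4918, -0.0195, 0.258]
eef_rot: [-0.002, 0.999, 0.036, 0.005]
ft_force: [0.7, 0.2, -2.1]
finger_gap: 0.298
5.675 [ 0.4918 -0.0195  0.258 ] x [0.9974 0.0711 0.0109] z [ 0.0106  0.0047 -0.9999] F [ 0.67  0.2  -2.09] gap 0.298
```

View pics/s1_wrist.png

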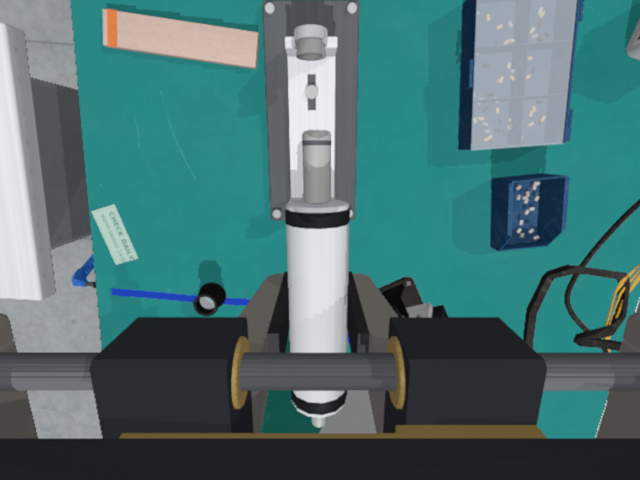

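```bash
cat > st.py <<'E'
from h import *
c=dict(np.load('s1_wrist.npz'))
im=c["image"]; hsv=cv2.cvtColor(im,cv2.COLOR_BGR2HSV); d=c["range_z"]
rr,cc=np.mgrid[0:480,0:640]
P=((np.stack([cc,rr,np.ones_like(cc)],-1)@np.linalg.inv(c["K"]).T*d[...,None])-c["t"])@c["R"]
green=(hsv[...,1]>110)
L=[];Rr=[]
for r in range(12,205,4):
    row=~green[r]
    k=np.nonzero(row[255:375])[0]+255
    # contiguous run containing col 310
    a=310
    while row[a-1]: a-=1
    b=310
    while row[b+1]: b+=1
    L.append(w(c,(r,a-.5),z=.01)[:2]); Rr.append(w(c,(r,b+.5),z=.01)[:2])
L=np.array(L);Rr=np.array(Rr)
for A in(L,Rr):
    vx=cv2.fitLine(A.astype(np.float32),cv2.DIST_HUBER,0,0.001,0.001).ravel(); v=vx[:2]*np.sign(vx[1]); print("edge yaw",np.degrees(np.arctan2(v[1],v[0])),"x at y=.085",vx[2]+v[0]/v[1]*(.085-vx[3]))
for px in[(7.5,269.5),(8,352),(214,277.5),(214,350)]: print("screw",np.round(w(c,px,z=.012),4))
# row profile in cup region
for cidx in (300,306,311,316,322):
    print(cidx,[ (r,*np.round(P[r,cidx]*1000).astype(int)) for r in range(22,66,3)])
for r in (30,36,42,48,54):
    k=np.nonzero(P[r,280:345,2]>.05)[0]+280; print(r,k.min(),k.max(),np.round(P[r,k.min()],4),np.round(P[r,k.max()],4))
# roller
for r in (135,150,170,190,215,230,245,260):
    k=np.nonzero(P[r,280:360,2]>.2)[0]+280
    if len(k): print("rol",r,k.min(),k.max(),np.round(P[r,(k.min()+k.max())//2],4))
E
python3 st.py
```

```text
edge yaw 94.336105 x at y=.085 0.43093556
edge yaw 94.39206 x at y=.085 0.53085667
screw [0.4308 0.1905 0.012 ]
screw [0.515  0.1963 0.012 ]
screw [ 0.448  -0.0223  0.012 ]
screw [ 0.5328 -0.0165  0.012 ]
300 [(22, np.int64(463), np.int64(180), np.int64(9)), (25, np.int64(463), np.int64(178), np.int64(10)), (28, np.int64(467), np.int64(154), np.int64(78)), (31, np.int64(467), np.int64(151), np.int64(80)), (34, np.int64(467), np.int64(149), np.int64(80)), (37, np.int64(467), np.int64(147), np.int64(79)), (40, np.int64(467), np.int64(145), np.int64(76)), (43, np.int64(467), np.int64(142), np.int64(78)), (46, np.int64(468), np.int64(140), np.int64(78)), (49, np.int64(468), np.int64(137), np.int64(79)), (52, np.int64(468), np.int64(135), np.int64(80)), (55, np.int64(467), np.int64(136), np.int64(66)), (58, np.int64(467), np.int64(134), np.int64(63)), (61, np.int64(465), np.int64(142), np.int64(18)), (64, np.int64(465), np.int64(139), np.int64(19))]
306 [(22, np.int64(469), np.int64(181), np.int64(11)), (25, np.int64(472), np.int64(155), np.int64(84)), (28, np.int64(472), np.int64(154), n
[... 2775 characters left out ...]
)), (61, np.int64(488), np.int64(143), np.int64(20)), (64, np.int64(488), np.int64(140), np.int64(19))]
30 294 326 [0.4609 0.1547 0.0691] [0.4893 0.1562 0.0711]
36 294 330 [0.4612 0.1498 0.0697] [0.4937 0.1576 0.0509]
42 285 333 [0.4517 0.1494 0.0511] [0.4969 0.1526 0.0514]
48 297 323 [0.4647 0.1391 0.0741] [0.4877 0.1407 0.0745]
54 296 325 [0.4641 0.1341 0.0748] [0.4899 0.1364 0.0728]
rol 135 302 330 [0.486  0.0573 0.271 ]
rol 150 302 330 [0.4864 0.0514 0.2717]
rol 170 303 330 [0.487  0.0435 0.2708]
rol 190 303 330 [0.4876 0.0353 0.2708]
rol 215 285 349 [0.4885 0.0264 0.2795]
rol 230 286 348 [0.489  0.0201 0.2788]
rol 245 287 347 [0.4894 0.014  0.2795]
rol 260 287 347 [0.4899 0.0072 0.278 ]
```

```bash
cat > go.py <<'E'
# usage: go.py xs ys z tilt [yawoff]: desired RELAXED thick tip (stand frame, mm) & tilt deg -> shift/turn in current tool axes
import sys
from h import *
C=np.array([0.4812,0.0862,0]); ps=np.radians(4.36)
S=np.array([[np.cos(ps),-np.sin(ps),0],[np.sin(ps),np.cos(ps),0],[0,0,1]])
def state():
    s=sense(); R=Ro.from_quat(np.roll(s["eef_rot"],-1)).as_matrix(); p=np.array(s["ee_pos"])
    c=p-0.008*R[:,2]; tk=c-0.08*R[:,1]; tn=c+0.064*R[:,1]
    f=lambda X:np.round(S.T@(X-C)*1000,1)
    print("t",round(s["time"],2),"thick",f(tk),"thin",f(tn),"tilt",round(np.degrees(np.arcsin(R[2,1])),2),"yaw",round(np.degrees(np.arctan2(R[1,1],R[0,1]))+90-4.36,2),"roll",round(np.degrees(R[2,0]),2),"Fstand",np.round(S.T@s["ft_force"],2),"T",np.round(s["ft_torque"],2),"gap",round(s["finger_gap"],3))
    return p,R
def target(xs,ys,z,tilt,yaw=0):
    R0=np.array([[1,0,0],[0,-1,0],[0,0,-1.]])
    Rt=S@Ro.from_euler('z',yaw,degrees=True).as_matrix()@R0@Ro.from_rotvec([-np.radians(tilt),0,0]).as_matrix()
    tk=C+S@np.array([xs,ys,z])/1000
    return tk+0.08*Rt[:,1]+0.008*Rt[:,2],Rt
if __name__=="__main__":
    p,R=state()
    a=list(map(float,sys.argv[1:]))
    for i in range(0,len(a),4):
        pt,Rt=target(*a[i:i+4])
        print("shift",np.round(R.T@(pt-p),4).tolist(),"turn",np.round(np.degrees(Ro.from_matrix(R.T@Rt).as_rotvec()),1).tolist())
E
python3 go.py 0 35 140 16
```

```text
t 5.72 thick [  2.8 -25.3 266.3] thin [   2.2 -169.3  265.6] tilt -0.25 yaw -0.22 roll 0.62 Fstand [ 0.46 -0.26 -2.65] T [-0.03  0.05 -0.03] gap 0.292
shift [-0.0039, -0.0607, 0.1038] turn [-16.3, -0.6, -0.3]
```

```bash
python3 -m pendant '[[[-0.001,-0.01,0.015],[-4,-0.2,-0.1],20],[[-0.002,-0.03,0.04],[-8,-0.4,-0.2],20],[[-0.003,-0.05,0.07],[-12,-0.6,-0.3],20],[[-0.004,-0.06,0.095],[-16,-0.6,-0.3],20],[[-0.004,-0.061,0.104],[-16.3,-0.6,-0.3],20],[[-0.004,-0.061,0.104],[-16.3,-0.6,-0.3],20],[[-0.004,-0.061,0.104],[-16.3,-0.6,-0.3],20]]' 50; python3 cap.py a1 wrist scene; python3 go.py 0 38 70 16
```

```text
time: 6.6
ee_pos: [0.4855, 0.042, 0.1557]
eef_rot: [0.139, 0.99, 0.037, 0.006]
ft_force: [0.6, -0.9, -2.3]
finger_gap: 0.288
6.6 [0.4855 0.042  0.1557] x [0.9972 0.0749 0.0024] z [ 0.023  -0.2753 -0.9611] F [ 0.65 -0.93 -2.31] gap 0.288
t 6.7 thick [  0.9  34.5 141.1] thin [   0.7 -103.8  180.9] tilt 16.04 yaw -0.12 roll 0.12 Fstand [-0.17  0.3  -2.44] T [0.15 0.09 0.02] gap 0.291
shift [-0.001, -0.023, 0.0674] turn [0.0, -0.1, -0.1]
```

View pics/a1_wrist.png

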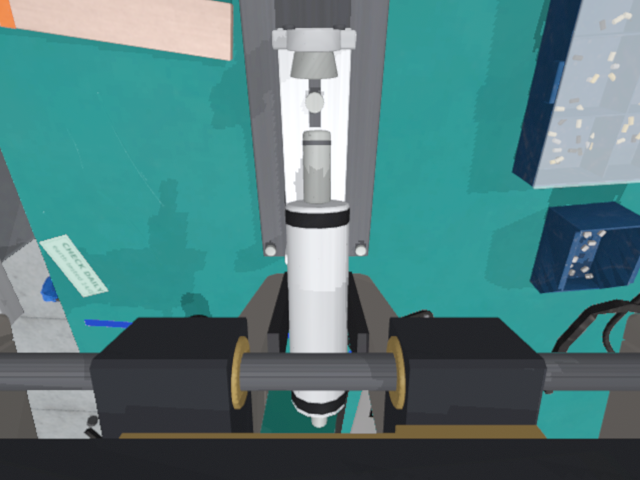

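View pics/a1_scene.png

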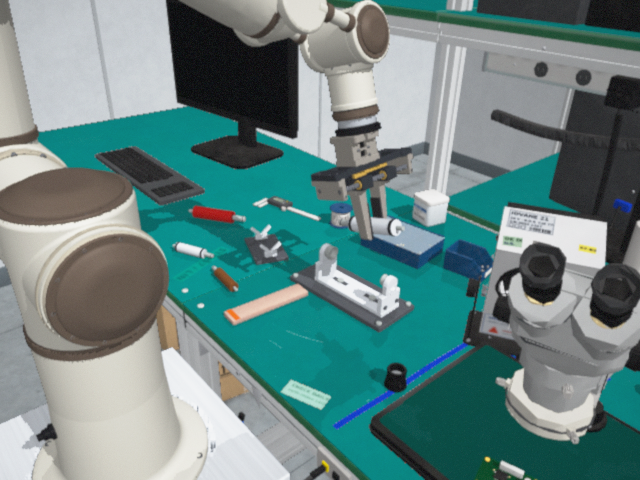

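The roller is tilted 16° and lines up with the wide cup: pin at column 317, cup mouth at (75,315). Next I lower it to just in front of the cup.

```bash
python3 -m pendant '[[[0,-0.004,0.012],[0,0,0],20],[[-0.001,-0.01,0.03],[0,0,0],20],[[-0.001,-0.016,0.047],[0,0,0],20],[[-0.001,-0.021,0.06],[0,0,0],20],[[-0.001,-0.023,0.0674],[0,0,0],20],[[-0.001,-0.023,0.0674],[0,0,0],20]]' 50; python3 cap.py a2 wrist scene; python3 go.py 0 44 70 16 0 50 70 16; python3 - <<'E'
import cv2
a=cv2.imread('pics/a2_scene.png')[190:340,280:440]; cv2.imwrite('pics/a2c.png',cv2.resize(a,None,fx=4,fy=4,interpolation=cv2.INTER_CUBIC))
E
```

```text
time: 7.45
ee_pos: [0.484, 0.0452, 0.0839]
eef_rot: [0.139, 0.99, 0.037, 0.006]
ft_force: [-0.4, -0.4, -2.0]
finger_gap: 0.291
7.45 [0.484  0.0452 0.0839] x [0.9972 0.0746 0.0012] z [ 0.0218 -0.2755 -0.9611] F [-0.42 -0.41 -1.99] gap 0.291
t 7.55 thick [ 0.7 38.  70.5] thin [   0.3 -100.4  110.3] tilt 16.05 yaw -0.14 roll 0.19 Fstand [ 0.46  0.25 -2.07] T [0.12 0.09 0.  ] gap 0.29
shift [-0.0005, -0.0059, -0.0011] turn [0.0, -0.2, -0.1]
shift [-0.0005, -0.0117, -0.0028] turn [0.0, -0.2, -0.1]
```

View pics/a2c.png

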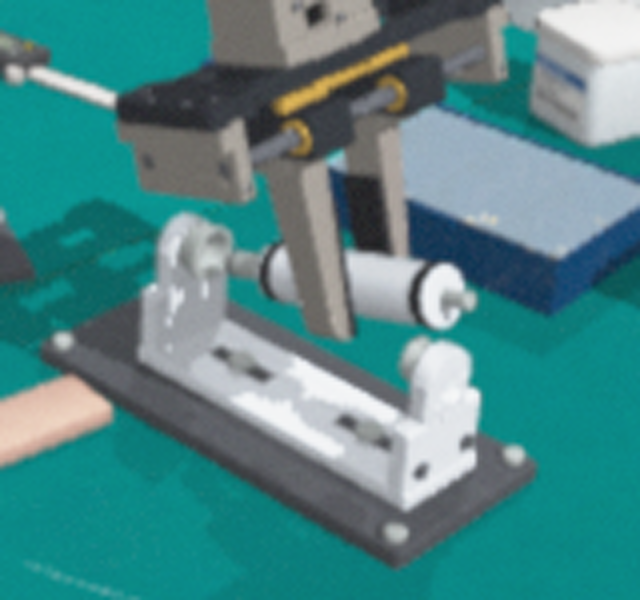

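View pics/a2_wrist.png

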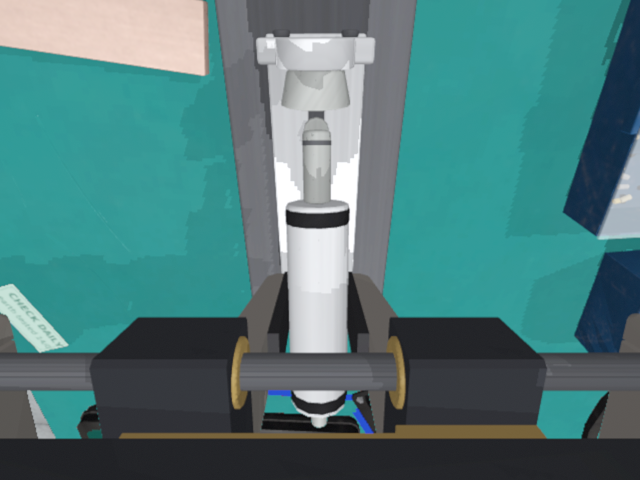

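```bash
python3 -m pendant '[[[-0.0005,-0.003,-0.0005],[0,-0.2,-0.1],20],[[-0.0005,-0.006,-0.0011],[0,-0.2,-0.1],20],[[-0.0005,-0.009,-0.002],[0,-0.2,-0.1],20],[[-0.0005,-0.0117,-0.0028],[0,-0.2,-0.1],20],[[-0.0005,-0.0117,-0.0028],[0,-0.2,-0.1],20]]' 50; python3 go.py 0 54 70 16 0 57 70 16
```

```text
time: 8.18
ee_pos: [0.4834, 0.0574, 0.0844]
eef_rot: [0.14, 0.989, 0.038, 0.005]
ft_force: [-0.1, -0.3, -2.2]
finger_gap: 0.295
t 8.18 thick [ 0.  50.2 69.9] thin [  0.  -88.2 109.7] tilt 16.05 yaw -0.01 roll -0.04 Fstand [-0.12 -0.29 -2.24] T [0.15 0.06 0.01] gap 0.295
shift [-0.0, -0.0036, -0.001] turn [0.0, 0.0, -0.0]
shift [-0.0, -0.0065, -0.0019] turn [0.0, 0.0, -0.0]
```

```bash
python3 -m pendant '[[[0,-0.002,-0.0006],[0,0,0],20],[[0,-0.004,-0.0011],[0,0,0],20],[[0,-0.0065,-0.0019],[0,0,0],20],[[0,-0.0065,-0.0019],[0,0,0],20]]' 50; python3 go.py 0 60 70 16 0 62 70 16
```

```text
time: 8.68
ee_pos: [0.4829, 0.0641, 0.0845]
eef_rot: [0.14, 0.989, 0.038, 0.005]
ft_force: [0.5, -0.1, -1.9]
finger_gap: 0.291
t 8.68 thick [ 0. 57. 70.] thin [ 1.000e-01 -8.140e+01  1.099e+02] tilt 16.07 yaw 0.01 roll -0.04 Fstand [ 0.5  -0.1  -1.94] T [-0.02  0.09  0.01] gap 0.291
shift [-0.0001, -0.0029, -0.0008] turn [0.1, 0.0, 0.0]
shift [-0.0001, -0.0049, -0.0013] turn [0.1, 0.0, 0.0]
```

```bash
python3 -m pendant '[[[0,-0.0015,-0.0004],[0,0,0],20],[[0,-0.003,-0.0008],[0,0,0],20],[[0,-0.003,-0.0008],[0,0,0],20]]' 50; python3 go.py 0 62 70 16 0 64 70 16
```

```text
time: 9.05
ee_pos: [0.4828, 0.0667, 0.0845]
eef_rot: [0.14, 0.989, 0.038, 0.005]
ft_force: [0.6, -5.8, -2.1]
finger_gap: 0.291
t 9.05 thick [ 0.  59.5 69.9] thin [ 1.00e-01 -7.88e+01  1.10e+02] tilt 16.14 yaw 0.03 roll -0.05 Fstand [ 0.15 -5.84 -2.09] T [-0.88  0.03 -0.03] gap 0.291
shift [-0.0001, -0.0024, -0.0005] turn [0.1, 0.0, 0.0]
shift [-0.0001, -0.0043, -0.0011] turn [0.1, 0.0, 0.0]
```

```bash
python3 cap.py a3 wrist
```

```text
9.05 [0.4828 0.0667 0.0845] x [ 9.971e-01  7.620e-02 -9.000e-04] z [ 0.0204 -0.2773 -0.9606] F [ 0.6  -5.81 -2.09] gap 0.291
```

View pics/a3_wrist.png

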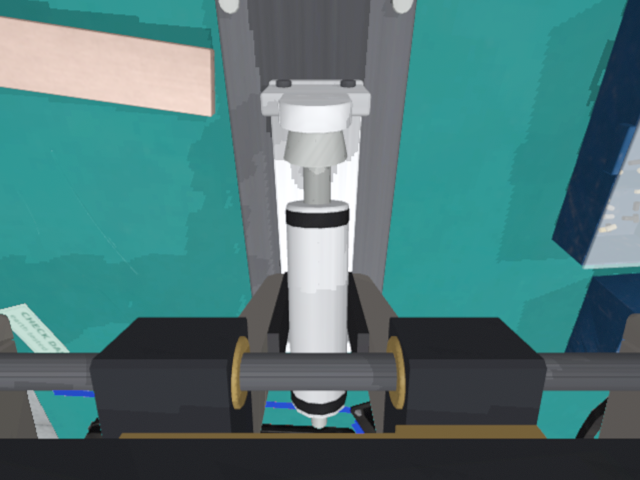

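The pin is in the cup: mouth at about (150,316), with the pin running straight into it. The first 5.8 N puts the floor at stand y ≈ +58.5 mm, which matches what I measured in the pictures. I press on gently.

```bash
python3 -m pendant '[[[0,-0.0012,-0.0003],[0,0,0],20],[[0,-0.0024,-0.0006],[0,0,0],20],[[0,-0.0035,-0.0009],[0,0,0],20],[[0,-0.0043,-0.0011],[0,0,0],20],[[0,-0.0043,-0.0011],[0,0,0],20]]' 50; python3 go.py 0 65.8 70 16
```

```text
time: 9.72
ee_pos: [0.4825, 0.0698, 0.0845]
eef_rot: [0.142, 0.989, 0.038, 0.005]
ft_force: [0.4, -8.1, -2.2]
finger_gap: 0.294
t 9.72 thick [-0.  62.6 69.8] thin [ 1.000e-01 -7.570e+01  1.102e+02] tilt 16.3 yaw 0.05 roll -0.08 Fstand [-0.26 -8.13 -2.22] T [-1.4  -0.05  0.  ] gap 0.294
shift [-0.0, -0.0031, -0.0007] turn [0.3, 0.1, 0.0]
```

```bash
python3 -m pendant '[[[0,-0.002,-0.0005],[0.1,0,0],20],[[0,-0.0035,-0.0009],[0.2,0,0],20],[[0,-0.005,-0.0013],[0.3,0,0],20],[[0,-0.005,-0.0013],[0.3,0,0],20]]' 50; python3 go.py 0 65.8 70 16
```

```text
time: 10.22
ee_pos: [0.4822, 0.0728, 0.0846]
eef_rot: [0.141, 0.989, 0.038, 0.004]
ft_force: [0.9, -11.9, -3.1]
finger_gap: 0.292
t 10.22 thick [-0.1 65.6 69.9] thin [ 1.000e-01 -7.260e+01  1.102e+02] tilt 16.25 yaw 0.1 roll -0.13 Fstand [ -0.02 -11.94  -3.12] T [-1.96 -0.14 -0.01] gap 0.292
shift [-0.0, -0.0001, 0.0002] turn [0.3, 0.1, 0.1]
```

```bash
python3 go.py 0 68.8 67.7 14.5  0 69.7 67.6 13 0 70.6 67.7 11.5 0 71.4 67.9 10
```

```text
t 10.22 thick [-0.1 65.6 69.9] thin [ 1.000e-01 -7.260e+01  1.102e+02] tilt 16.25 yaw 0.1 roll -0.13 Fstand [ -0.02 -11.94  -3.12] T [-1.96 -0.14 -0.01] gap 0.292
shift [0.0, -0.0039, 0.0036] turn [1.8, 0.1, 0.1]
shift [0.0, -0.0051, 0.0056] turn [3.3, 0.1, 0.1]
shift [0.0, -0.0063, 0.0073] turn [4.8, 0.1, 0.1]
shift [0.0, -0.0074, 0.0089] turn [6.3, 0.1, 0.1]
```

```bash
python3 -m pendant '[[[0,-0.003,0.002],[1,0.1,0],20],[[0,-0.004,0.0036],[2,0.1,0.1],20],[[0,-0.0051,0.0056],[3.4,0.1,0.1],20],[[0,-0.0063,0.0073],[5,0.1,0.1],20],[[0,-0.0074,0.0089],[6.5,0.1,0.1],20],[[0,-0.0074,0.0089],[6.5,0.1,0.1],20]]' 50; python3 go.py 0 72.2 68.3 8 0 73 68.7 6 0 73.5 69.1 4 0 73.7 69.5 2
```

```text
time: 10.98
ee_pos: [0.4822, 0.0745, 0.0744]
eef_rot: [0.087, 0.995, 0.038, 0.003]
ft_force: [0.3, -13.6, -0.2]
finger_gap: 0.29
t 10.97 thick [ 0.1 68.4 68.3] thin [  0.1 -73.4  93.4] tilt 10.04 yaw 0.01 roll -0.05 Fstand [ -0.69 -13.57  -0.19] T [-2.26  0.07  0.04] gap 0.29
shift [-0.0001, -0.004, 0.0022] turn [2.0, 0.0, 0.0]
shift [-0.0001, -0.0052, 0.0045] turn [4.0, 0.0, 0.0]
shift [-0.0001, -0.0061, 0.0067] turn [6.0, 0.0, 0.0]
shift [-0.0001, -0.0069, 0.009] turn [8.0, 0.0, 0.0]
```

```bash
python3 -m pendant '[[[0,-0.004,0.0012],[0.7,0,0],20],[[0,-0.005,0.0019],[1.4,0,0],20],[[0,-0.0053,0.0023],[2.1,0,0],20],[[0,-0.0053,0.0023],[2.1,0,0],20]]' 50; python3 go.py 0 73.8 68.7 6 0 74.3 69.1 4 0 74.5 69.5 2;  python3 cap.py a4 scene; python3 - <<'E'
import cv2
a=cv2.imread('pics/a4_scene.png')[190:340,280:440]; cv2.imwrite('pics/a4c.png',cv2.resize(a,None,fx=4,fy=4,interpolation=cv2.INTER_CUBIC))
E
```

```text
time: 11.48
ee_pos: [0.4822, 0.0762, 0.0717]
eef_rot: [0.072, 0.997, 0.038, 0.002]
ft_force: [0.5, -15.0, 0.3]
finger_gap: 0.293
t 11.47 thick [ 0.1 70.2 68.1] thin [  0.3 -72.3  88.9] tilt 8.28 yaw 0.06 roll -0.08 Fstand [ -0.59 -15.     0.34] T [-2.54  0.09  0.09] gap 0.293
shift [-0.0002, -0.0038, 0.0021] turn [2.3, 0.1, 0.1]
shift [-0.0002, -0.0047, 0.0044] turn [4.3, 0.1, 0.1]
shift [-0.0002, -0.0054, 0.0067] turn [6.3, 0.1, 0.1]
11.475 [0.4822 0.0762 0.0717] x [ 0.997   0.0768 -0.0015] z [ 0.0096 -0.1438 -0.9896] F [  0.55 -15.     0.34] gap 0.293
```

View pics/a4c.png

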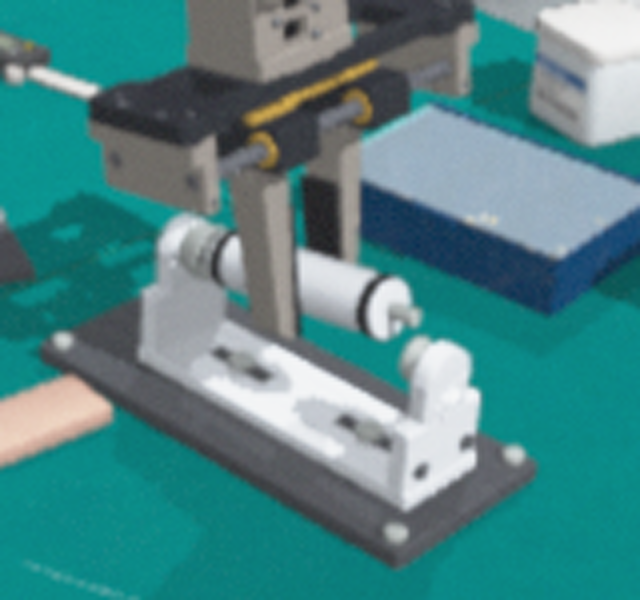

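```bash
python3 -m pendant '[[[0,-0.0032,0.001],[1.2,0.1,0.1],20],[[0,-0.0038,0.0021],[2.3,0.1,0.1],20],[[0,-0.0043,0.0033],[3.3,0.1,0.1],20],[[0,-0.0046,0.0044],[4.4,0.1,0.1],20],[[0,-0.0046,0.0044],[4.4,0.1,0.1],20]]' 50; python3 go.py 0 74.4 69.5 2 0 74.5 70 0
```

```text
time: 12.15
ee_pos: [0.4822, 0.0768, 0.067]
eef_rot: [0.037, 0.999, 0.038, 0.001]
ft_force: [-0.7, -15.2, -1.2]
finger_gap: 0.291
t 12.15 thick [ 0.2 70.9 69. ] thin [  0.3 -72.7  79.7] tilt 4.24 yaw 0.01 roll -0.01 Fstand [ -1.86 -15.13  -1.25] T [-2.68  0.21  0.16] gap 0.291
shift [-0.0003, -0.0038, 0.0024] turn [2.2, 0.0, 0.0]
shift [-0.0003, -0.0043, 0.0047] turn [4.2, 0.0, 0.0]
```

```bash
python3 -m pendant '[[[-0.0002,-0.0035,0.0012],[1.1,0,0],20],[[-0.0003,-0.0041,0.0024],[2.2,0,0],20],[[-0.0003,-0.0044,0.0036],[3.3,0,0],20],[[-0.0003,-0.0046,0.0048],[4.4,0,0],20],[[-0.0003,-0.0046,0.0048],[4.4,0,0],20]]' 50; python3 go.py 0 69.7 70 0 0 67.7 70 0;  python3 cap.py a5 scene wrist; python3 - <<'E'
import cv2
a=cv2.imread('pics/a5_scene.png')[190:340,280:440]; cv2.imwrite('pics/a5c.png',cv2.resize(a,None,fx=4,fy=4,interpolation=cv2.INTER_CUBIC))
E
```

```text
time: 12.78
ee_pos: [0.4821, 0.0775, 0.0621]
eef_rot: [0.002, 0.999, 0.039, 0.0]
ft_force: [-1.3, -16.2, -1.6]
finger_gap: 0.295
t 12.78 thick [ 0.2 71.3 69.8] thin [  0.4 -72.7  70.3] tilt 0.2 yaw 0.07 roll -0.0 Fstand [ -2.55 -16.04  -1.62] T [-2.78  0.25  0.15] gap 0.295
shift [-0.0003, 0.0015, 0.0001] turn [0.2, 0.0, 0.1]
shift [-0.0003, 0.0035, 0.0001] turn [0.2, 0.0, 0.1]
12.775 [0.4821 0.0775 0.0621] x [ 0.997   0.0773 -0.    ] z [ 3.0e-04 -3.6e-03 -1.0e+00] F [ -1.32 -16.19  -1.62] gap 0.295
```

View pics/a5c.png

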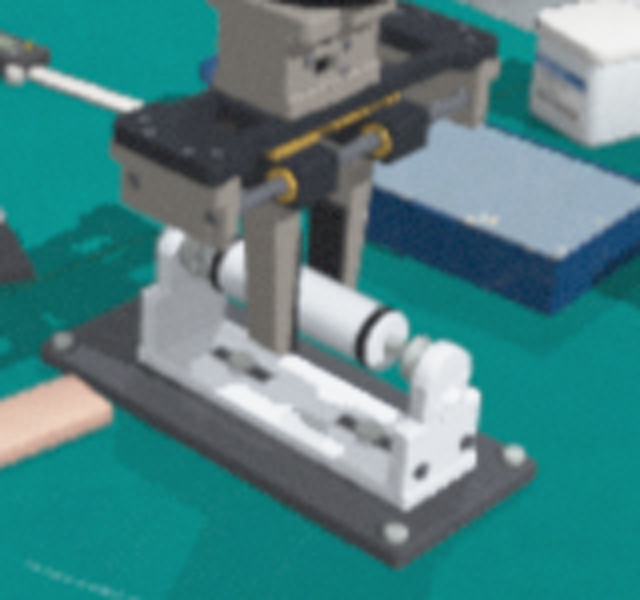

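View pics/a5_wrist.png

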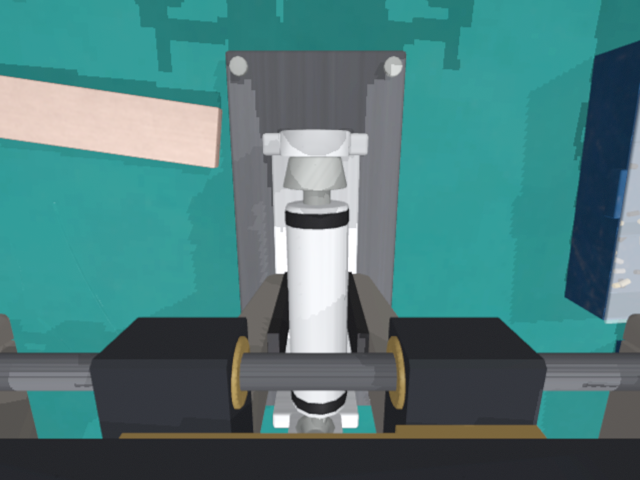

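The thin pin is now in front of the narrow cup: pin and cup meet at (345,410) in the scene crop. The spring force is 16 N. I ease back.

```bash
python3 -m pendant '[[[-0.0004,-0.001,0],[0.2,0,0.1],20],[[-0.0005,0.0003,0],[0.2,0,0.1],20],[[-0.0005,0.0015,0],[0.2,0,0.1],20],[[-0.0005,0.0028,0],[0.2,0,0.1],20],[[-0.0005,0.0036,0],[0.2,0,0.1],20],[[-0.0005,0.0036,0],[0.2,0,0.1],20]]' 50; python3 go.py 0 63 70 0
```

```text
time: 13.62
ee_pos: [0.4825, 0.0719, 0.0624]
eef_rot: [0.002, 0.999, 0.038, 0.0]
ft_force: [0.1, -10.6, -2.0]
finger_gap: 0.293
t 13.62 thick [ 0.2 65.7 70.1] thin [  0.3 -78.3  70.7] tilt 0.24 yaw 0.03 roll 0.05 Fstand [ -0.67 -10.56  -2.04] T [-1.87  0.08  0.1 ] gap 0.293
shift [-0.0003, 0.0027, 0.0004] turn [0.2, -0.0, 0.0]
```

```bash
python3 -m pendant '[[[-0.0002,-0.0005,0.0002],[0.2,0,0],20],[[-0.0002,0.0005,0.0003],[0.2,0,0],20],[[-0.0002,0.0014,0.0003],[0.2,0,0],20],[[-0.0002,0.0023,0.0003],[0.2,0,0],20],[[-0.0002,0.0028,0.0003],[0.2,0,0],20],[[-0.0002,0.0028,0.0003],[0.2,0,0],20]]' 50; python3 go.py 0 61 70 0
```

```text
time: 14.38
ee_pos: [0.4827, 0.0684, 0.0622]
eef_rot: [0.001, 0.999, 0.039, 0.001]
ft_force: [-0.7, -5.3, -1.9]
finger_gap: 0.291
t 14.38 thick [ 0.1 62.2 70. ] thin [  0.2 -81.8  70.4] tilt 0.13 yaw 0.05 roll 0.05 Fstand [-1.13 -5.2  -1.93] T [-0.98  0.12  0.06] gap 0.291
shift [-0.0002, 0.0011, 0.0002] turn [0.1, -0.1, 0.1]
```

```bash
python3 -m pendant '[[[0,-0.0004,0],[0.1,0,0],20],[[0,0,0],[0.1,0,0],20],[[0,0.0002,0],[0.1,0,0],20],[[0,0.0002,0],[0.1,0,0],20]]' 50; python3 go.py 0 61 70 0; python3 cap.py a6 scene wrist; python3 - <<'E'
import cv2
a=cv2.imread('pics/a6_scene.png')[190:340,280:440]; cv2.imwrite('pics/a6c.png',cv2.resize(a,None,fx=4,fy=4,interpolation=cv2.INTER_CUBIC))
E
```

```text
time: 14.88
ee_pos: [0.4827, 0.0683, 0.0623]
eef_rot: [0.0, 0.999, 0.039, 0.001]
ft_force: [-1.0, -2.4, -1.9]
finger_gap: 0.296
t 14.88 thick [ 0.1 62.1 70.2] thin [  0.2 -81.9  70.3] tilt 0.02 yaw 0.06 roll 0.06 Fstand [-1.23 -2.32 -1.86] T [-0.55  0.17  0.03] gap 0.296
shift [-0.0002, 0.0011, 0.0003] turn [0.0, -0.1, 0.1]
14.875 [0.4827 0.0683 0.0623] x [0.997 0.077 0.001] z [ 1.e-03 -3.e-04 -1.e+00] F [-1.05 -2.41 -1.86] gap 0.296
```

View pics/a6c.png

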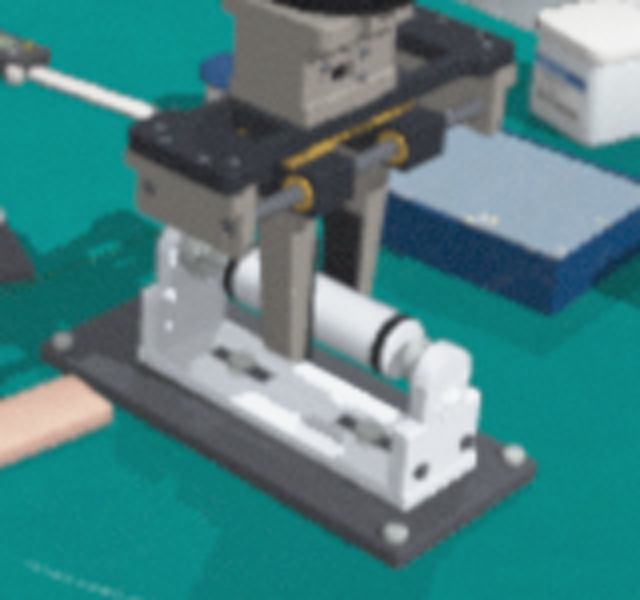

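The position has stopped changing while the tool force falls to about 2 N, and the thin pin sits inside the narrow cup. I release.

```bash
python3 -m pendant '[[[0,0.0003,0],[0,0,0],32],[[0,0.0003,0],[0,0,0],40],[[0,0.0003,0],[0,0,0],55],[[0,0.0003,0],[0,0,0],60],[[0,0.0003,0],[0,0,0],60]]' 50; python3 cap.py r1 wrist scene; python3 - <<'E'
import cv2
a=cv2.imread('pics/r1_scene.png')[190:340,280:440]; cv2.imwrite('pics/r1c.png',cv2.resize(a,None,fx=4,fy=4,interpolation=cv2.INTER_CUBIC))
E
```

```text
time: 15.6
ee_pos: [0.4828, 0.0681, 0.0623]
eef_rot: [0.0, 0.999, 0.039, 0.001]
ft_force: [-0.1, 0.3, -0.5]
finger_gap: 0.603
15.6 [0.4828 0.0681 0.0623] x [0.997  0.077  0.0011] z [ 1.1e-03 -3.0e-04 -1.0e+00] F [-0.11  0.35 -0.48] gap 0.603
```

View pics/r1c.png

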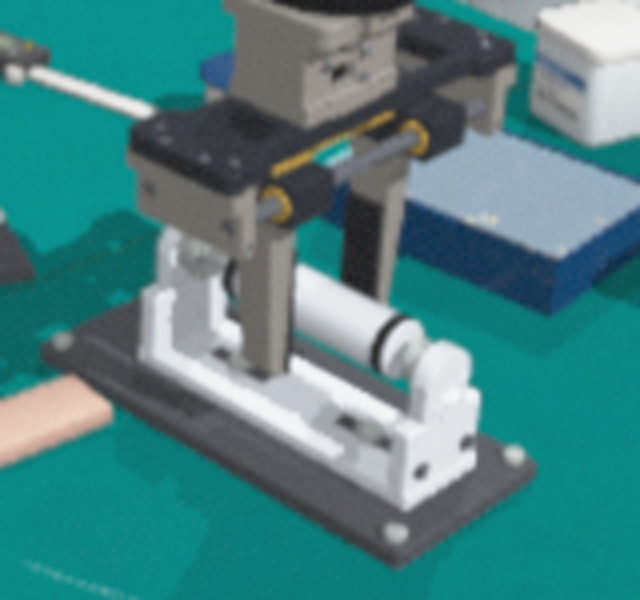

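The spring alone holds the roller. I rise clear and then measure from above.

```bash
python3 -m pendant '[[[0,0,-0.015],[0,0,0],60],[[0,0,-0.04],[0,0,0],60],[[0,0.02,-0.08],[0,0,0],60],[[0,0.06,-0.13],[0,0,0],60],[[0,0.1,-0.17],[0,0,0],60],[[0,0.1,-0.18],[0,0,0],60],[[0,0.1,-0.18],[0,0,0],60]]' 50; python3 cap.py e1 wrist scene top; python3 - <<'E'
import cv2
a=cv2.imread('pics/e1_scene.png')[190:340,280:440]; cv2.imwrite('pics/e1c.png',cv2.resize(a,None,fx=4,fy=4,interpolation=cv2.INTER_CUBIC))
E
```

```text
time: 16.58
ee_pos: [0.4904, -0.0312, 0.243]
eef_rot: [0.0, 0.999, 0.038, 0.001]
ft_force: [0.0, 0.1, -0.7]
finger_gap: 0.599
16.575 [ 0.4904 -0.0312  0.243 ] x [0.997  0.0768 0.0023] z [ 2.3e-03 -1.0e-04 -1.0e+00] F [ 0.03  0.05 -0.71] gap 0.599
```

View pics/e1c.png

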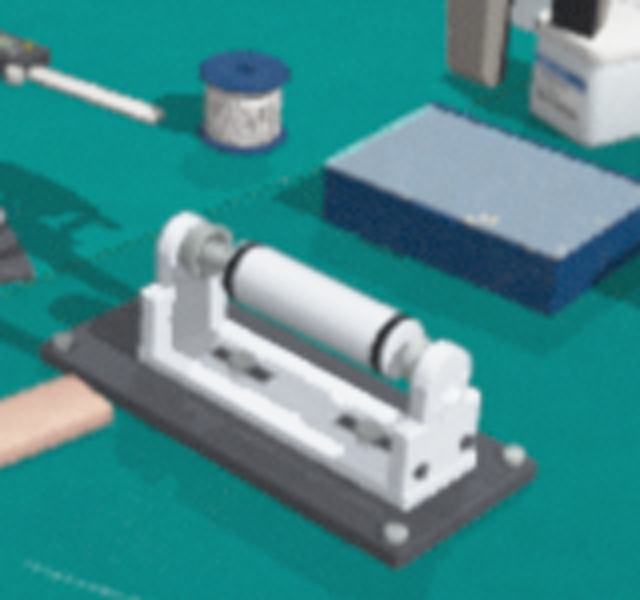

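View pics/e1_wrist.png

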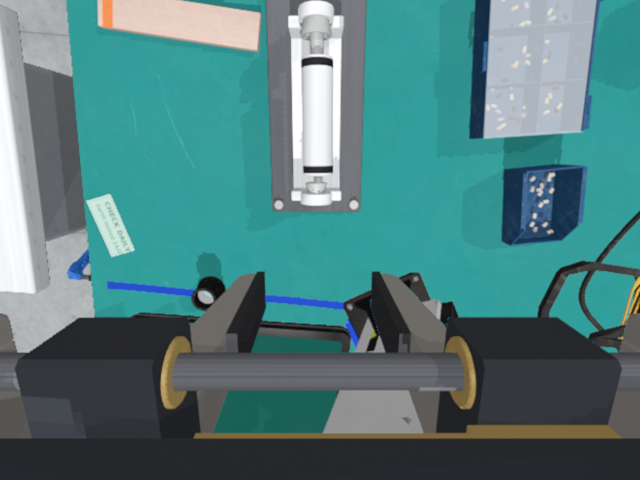

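View pics/e1_top.png

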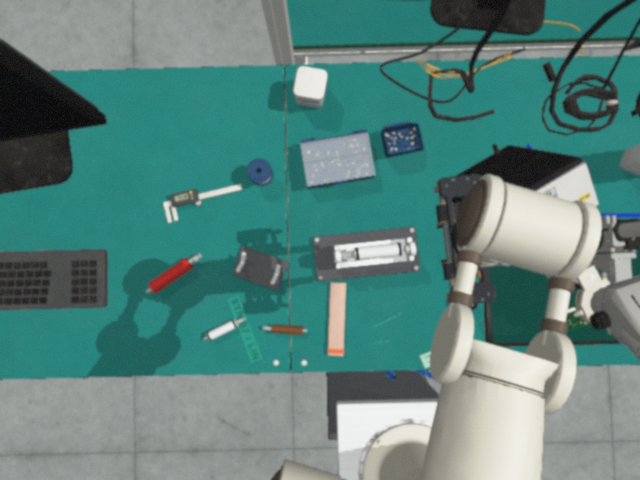

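```bash
python3 - <<'E'
from h import *
from go import C,S
c=dict(np.load('e1_wrist.npz')); d=c["range_z"]
rr,cc=np.mgrid[0:480,0:640]
P=((np.stack([cc,rr,np.ones_like(cc)],-1)@np.linalg.inv(c["K"]).T*d[...,None])-c["t"])@c["R"]
Q=(P-C)@S*1000
for r in (44,48,52,70,90,110,130,150,165,174,178,182):
    k=np.nonzero((Q[r,295:340,2]>60))[0]+295
    if len(k): m=(k.min()+k.max())//2; print(r,k.min(),k.max(),np.round(Q[r,m],1), "top z med",round(float(np.percentile(Q[r,k,2],90)),1))
d0=dict(np.load('top0.npz'))["image"][150:370,300:350]; 
print(np.abs(c["t"]).size)
finish_job()
E
```

```text
44 310 325 [ 0.6 40.5 74.5] top z med 75.9
48 310 330 [ 3.1 37.7 73.7] top z med 75.7
52 310 323 [-0.3 34.3 75. ] top z med 75.3
70 301 332 [-0.3 18.7 82.9] top z med 82.8
90 302 332 [ 0.6  2.9 84.3] top z med 83.1
110 302 332 [  0.6 -12.8  82.7] top z med 82.7
130 302 332 [  0.5 -29.3  83.7] top z med 82.8
150 303 332 [  0.5 -46.1  83.2] top z med 83.0
165 303 332 [  0.5 -59.1  82.5] top z med 83.2
174 304 331 [  0.5 -67.   83.2] top z med 83.1
178 310 322 [ -0.4 -71.3  72.5] top z med 402.0
182 305 326 [ -1.4 -74.9  73.1] top z med 73.4
3
the job is handed in; nothing more can be done
```

The roller is fitted in the stand, held by its spring alone, and the job is handed in at about 16.6 s of the 61 s allowed.

**What I did:** I gripped the large white roller in the rest. With the thin end tilted up 16°, I put the thick pin into the wide cup and felt its floor at about 58.5 mm along the stand's +y. That means the carriage was clamped roughly 13 mm towards −y. I pressed in about 12.7 mm, and the highest wrist force I read was 16.2 N. Then I levelled the roller, dropped the thin pin in front of the narrow cup and eased it back until it stopped moving. I released and rose clear.

**Last checks:**
- **Roller position:** the last depth picture shows it level. The barrel top is at 83 mm along its whole length, so the axis is at about 69–70 mm, and the axis is about 0.5 mm from the stand's centre line.
- **Pins:** both are in their cups. Before release, the pose put the ends about 140 mm apart.
- **Robot:** it touches nothing; the wrist force reads under 1 N.
- **Reel, loupe and copper bar:** they look unmoved by eye in the pictures before and after; I did not measure this in pixels.

**What I could not confirm:** the force on the stand was read only through the wrist sensor, at the end of each move. A few depth pixels at the pin edges were noisy, with one stray reading of 402 mm and a 3 mm sideways outlier. The 140 mm pin spacing comes from the robot's pose and was not re-measured after release.

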